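Fit the quarter-turn transport lock of a laboratory shaker

ROBOT

A 7-joint arm with a two-finger parallel gripper is mounted at the origin on the work surface. World frame = base frame: x ahead of the robot, y to its left, z up, the work surface at z = 0. Lengths are in m, angles in rad, forces in N, time in s.
With the tool pointing down it reaches from about 0.4 to 0.85 m from the base axis. Payload 6.9 kg.
Tool frame: the origin (TCP) lies midway between the tips of the shut fingers; the grasp point (between the pads) lies behind it (ctrl.pinch_z is the z of the grasp point in the tool frame, in m); z points along the fingers, y is the direction in which the jaws open and shut (so a half turn about z gives the same grasp; the last joint's range is limited). The gripper opens to 85 mm and grips with 20 to 120 N. Pads are 22 mm wide; open, the fingers measure 114 mm over their backs; the gripper's body (76 mm by 85 mm) begins 54 mm behind the grasp point. The pads swing forward as they close: fully open they stand 13 mm farther back than shut.
Start: joints at [1.417, 0.507, -0.238, 1.5, 0.126, 1.149, -0.155], TCP at [0.16, -0.604, 0.231] pointing down, gripper open.
Joint ranges: [-3.08, 3.08], [-0.24, 2.05], [-1.43, 1.35], [0, 2.5], [-1.52, 4.66], [0.17, 1.96], [-2.89, 2.89]. Speed limits (rad/s): [2.39, 2.39, 3.14, 3.14, 3.14, 3.14, 3.14].

INTERFACE

Orientations are given as a unit quaternion [w, x, y, z].
In Python, from station import ctrl, get_state, vision, ticket, models gives the robot as it stands. Calls block until the motion is done:
- ctrl.movep(position, orientation): joint-space move of the TCP to a pose.
- ctrl.movel(position, frame=None, max_speed=0.15): straight line of the TCP; frame=None keeps the orientation; max_speed is the mean speed in m/s.
- ctrl.set_joints(angles): joint-space move.
- ctrl.ungrasp() and ctrl.close_gripper(force=None): open the fingers fully, or close them until they stop; force is the grip in N (None keeps the last).
- ctrl.pause(seconds).
- ctrl.ik(position, orientation): joint angles nearest the present ones, or None.
- get_state(): the state.
- vision.grab_frame(name): name is "scene" or "top" or "wrist"; returns (picture, depth): 400x640x3 uint8, blue, green, red; 400x640 float32, m along the optical axis (not along the pixel's ray), 0 where there is no reading.
- vision.camera_info(name): a dict with "mtx" (3x3 intrinsics, pixels), "R" (3x3) and "t" (3): a world point X has camera coordinates R X + t; the wrist camera has in their place "hand_eye" (4x4, takes a point from camera to tool coordinates, whose origin is the TCP and whose axes are the flange's). Camera axes: x right, y down, z forward; pixel columns grow to the right and rows downward; lengths in m; the calibration is good to about 2 mm. The wrist camera is an equidistant fisheye: a pixel r from the principal point sees the ray r / f radians off the axis. A picture is of the moment at which its call begins: read the wrist's pose just before it. camera_info takes no time and is no camera call.
A pose or a line that the arm cannot do raises ctrl.Unreachable and nothing moves.
- ticket.close_job(): hands the job in, once; it reports no verdict.
Trained networks look in the newest picture that a camera, given by its name, has taken for a name from the list of things; names that differ only in an ending like _2 or _b are one class to them, and where a whole thing is asked for, a point or a joint stands for the part that bears it (a point fixed in the world has none). Each returns a list of dicts, best first, with "p" (0 to 1); they miss things now and then, are a little off and sometimes report something else, mostly with a low value. They report only what shows in the picture. A call takes as long as a camera call. They do not tell look-alikes from the thing itself.
- models.recognise(camera, target): "point" ([column, row] in pixels, amid what is visible of it).
- models.masks_of(camera, target): "mask" (400x640 bool, what is visible of it) and "point" ([column, row] in pixels, amid what is visible of it).
The state is a dict: "time": time; "qpos": joint angles; "qd": joint speeds; "tau": joint torques, N m; "tcp_pos": TCP position; "eef_rot": TCP orientation; "contact_force": force on the tool from outside, world axes, zero at the start; "wrist_torque": the same for the moment, N m; "width": finger opening in m.
Only numpy, scipy, OpenCV 4.12 (cv2) and the standard library are available. Lean on these libraries where they do the work, as an engineer would, in place of code of your own. Each camera call takes 0.05 s, during which the arm holds its last target. There are 200 camera calls.

TASK

Lock the shaker's deck for transport: take the T-head key (the one with the flat wing grip) out of the key rack, put its head lengthwise down through the slot in the deck until its collar sits on the deck, then give it a quarter turn, either way, so that the head lies square across underneath the slot, and let go. Leave the two pins with round and cross-shaped grips standing in the rack.

Things in the scene. Friction and masses are not known exactly. Their poses are not given: they have to be found in the camera images.
- t_key: T-head key, plain steel, 150 g. Origin: centre of the underside of its round collar (44 mm wide, 6 thick); z up. Above: flat wing grip, 40 mm along x, 12 along y, up to z = 42 mm: grip across y. Below: 12 mm round shank, T-head 40 mm along x, 10 along y, from z = -18 to -28 mm, in line with the wing. Stands upright in any of the rack's three places; lifts straight up (clear after 30 mm).
- slot (a point): Centre of the mouth of the only slot in the deck of the white shaker (fixed, 260 x 240 mm), level with the deck's top, 110 mm above the bench. Slot 50 mm long along x, 20 wide along y; deck 10 mm thick, hollow for 33 mm below, where the head turns freely. z up. The slot is in the deck's half nearer the robot; a vial carrier (47 mm high) stands on the far half, from 120 mm along +x.
- knob_pin: Bystander: plain steel pin with round knob grip, 32 mm wide, no T-head; same collar, origin and height as the key. The rack holding all three is a fixed white stand, 100 x 260 mm, plate 10 mm thick with its top 70 mm above the bench. Collars rest on the plate over three slots of 50 x 20 mm, side by side, 85 mm apart; the key's wing is roughly in line with its slot.
- cross_pin: Bystander: plain steel pin with cross-shaped grip, 36 mm wide, no T-head; same collar, origin (centre of the collar's underside) and height (42 mm above it) as the key. Stands in the rack's remaining place.
Not all that is in view belongs to the job. What is shaped like the t_key but brown is not meant.

How it is judged:
By the outcome, as a careful person would: the job done as asked, in the order asked, and still so for the second after the job is handed in, with the robot touching nothing.
It also fails if it takes over 42 s, if anything falls off the work surface, if the arm or the gripper's body presses on something with over 40 N, if the wrist force passes 120 N, or if a joint passes its speed limit or range.

## Working session

There is one attempt and no reset: what is moved stays moved. The work goes in short steps, each a Python script; the robot and the scene stay as the last script left them, time stands still between calls to the robot, and variables do not carry over. Pictures are saved under pics/ and viewed, about 8 in all and at most 12, crops included, and the job is handed in when it is done.

```bash
ls; mkdir -p pics
python3 - <<'E'
from station import ctrl,get_state,vision,models
import cv2,numpy as np
print(get_state(),ctrl.pinch_z)
for c in("scene","top"):
    im,d=vision.grab_frame(c); cv2.imwrite(f"pics/{c}1.png",im); np.save(f"pics/{c}1.npy",d)
    i=vision.camera_info(c); print(c,i)
    for t in("t_key","knob_pin","cross_pin","slot"):
        try:
            for r in models.masks_of(c,t)[:4]: 
                m=r["mask"]; print(t,r["p"],r["point"],m.sum())
        except Exception as e: print(t,e)
E
```

```text
pics
{'time': 0.0, 'qpos': array([ 1.41748578,  0.50834431, -0.23751231,  1.50114443,  0.12567974,
        1.14888714, -0.15480178]), 'qd': array([ 5.15420427e-04,  9.40176821e-04, -3.56797775e-05,  8.36870234e-05,
       -3.93168787e-04,  7.01784522e-04,  2.62271211e-04]), 'tau': array([-8.80441166e-05, -6.20581770e+01, -2.18633965e+00, -2.49649894e+01,
        1.27761718e-02,  1.20331938e-02, -7.32226158e-05]), 'tcp_pos': array([ 0.15975202, -0.60371545,  0.23042121]), 'eef_rot': array([-8.89642141e-04,  9.91638568e-01,  1.29043182e-01, -1.25866209e-04]), 'contact_force': array([ 0.36148583,  0.15032394, -0.32624134]), 'wrist_torque': array([-0.00751309,  0.0093245 , -0.01718859]), 'width': 0.08528843043590655} -0.0187
scene {'mtx': array([[451.25617144,   0.        , 310.98561768],
       [  0.        , 451.25617144, 200.39374048],
       [  0.        ,   0.        ,   1.        ]]), 'R': array([[ 0.71095405,  0.70323709,  0.00139104],
       [ 0.53823471, -0.54286581, -0.64467054],
       [-0.45260109,  0.45907984, -0.76445926]]), 't': array([-0.33479226, -0.31964703,  1.52555195])}
t_key 0.84 [180.5, 273.6] 332
t_key 0.81 [246.0, 321.3] 338
t_key 0.66 [228.2, 251.5] 303
t_key 0.54 [280.4, 276.0] 310
knob_pin 0.61 [267.9, 202.3] 283
cross_pin 0.84 [249.0, 225.4] 339
slot 0.86 [383.9, 146.1] 7960
top {'mtx': array([[389.23289787,   0.        , 320.41751993],
       [  0.        , 389.23289787, 192.6586673 ],
       [  0.        ,   0.        ,   1.        ]]), 'R': array([[-0.00559378, -0.99996393, -0.00639078],
       [-0.99299643,  0.00630879, -0.11797582],
       [ 0.11801188,  0.0056861 , -0.9929959 ]]), 't': array([-0.11696083,  0.6058885 ,  0.85736927])}
t_key 0.83 [428.3, 220.2] 301
t_key 0.72 [471.0, 246.4] 329
t_key 0.56 [398.2, 166.5] 303
t_key 0.53 [447.5, 157.0] 359
knob_pin 0.56 [426.0, 218.4] 326
knob_pin 0.54 [353.1, 234.8] 309
```

View pics/scene1.png

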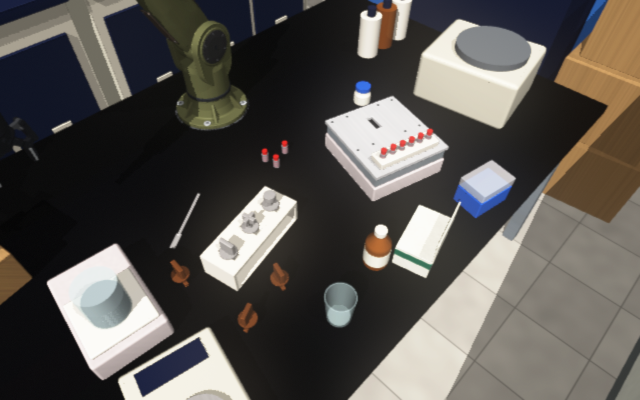

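View pics/top1.png

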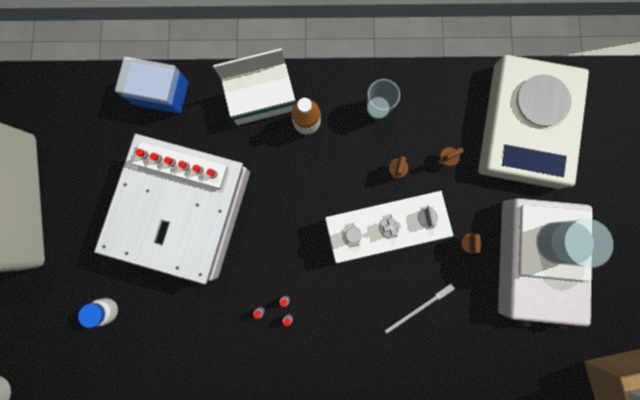

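The scene and top views show the steel wing key at the balance end of the rack: top (428,217), scene (228,247). The cross pin is at top (389,227) and the knob pin at (353,235). The brown look-alikes lie loose on the bench. The slot is the dark rectangle at top (162,232), scene (374,124).

```bash
cat > h.py <<'E'
from station import ctrl,get_state,vision,models
import cv2,numpy as np
from scipy.spatial.transform import Rotation as Ro
def bp(c,uv,z):
    i=vision.camera_info(c); R,t=i["R"],i["t"]
    d=R.T@np.linalg.solve(i["mtx"],[uv[0],uv[1],1.]); o=-R.T@t
    return o+d*(z-o[2])/d[2]
def wray(uv,st):
    i=vision.camera_info("wrist"); K=i["mtx"]; H=i["hand_eye"]
    x=(uv[0]-K[0,2])/K[0,0]; y=(uv[1]-K[1,2])/K[1,1]; th=np.hypot(x,y); s=np.sin(th)/max(th,1e-9)
    w,a,b,c=st["eef_rot"]; R=Ro.from_quat([a,b,c,w]).as_matrix()
    return R@H[:3,3]+st["tcp_pos"], R@H[:3,:3]@np.array([x*s,y*s,np.cos(th)])
def wbp(uv,z,st):
    o,d=wray(uv,st); return o+d*(z-o[2])/d[2]
def down(yaw):  # tool z down, tool y (jaw axis) at angle yaw in world
    y=np.array([np.cos(yaw),np.sin(yaw),0]); z=np.array([0,0,-1.]); x=np.cross(y,z)
    q=Ro.from_matrix(np.stack([x,y,z],1)).as_quat(); return np.array([q[3],*q[:3]])
def darkrect(m,r):
    pass
E
python3 - <<'E'
from h import *
for n,uv,uv2 in(("key",(428,216),None),("cross",(389,226),None),("knob",(353,234),None)):
    print(n,bp("top",uv,.11))
print("scene key",bp("scene",(229,243),.105))
for c,roi,z in(("top",(145,210,35,45),.11),("scene",(358,110,35,28),.11)):
    im=cv2.imread(f"pics/{c}1.png",0); x,y,w,h=roi; g=im[y:y+h,x:x+w]
    m=(g<90).astype(np.uint8); n,l,s,ce=cv2.connectedComponentsWithStats(m); k=1+np.argmax(s[1:,4])
    p=np.argwhere(l==k)[:,::-1]+[x,y]
    P=np.array([bp(c,q,z)[:2] for q in p],np.float32); (cc,sz,a)=cv2.minAreaRect(P); print(c,"slot",P.mean(0),cc,sz,a,len(p))
    v=np.linalg.eigh(np.cov(P.T))[1][:,1]; print("axis deg",np.degrees(np.arctan2(v[1],v[0])))
# rack corners, top
P=np.array([bp("top",q,.07) for q in((326,216),(443,192),(453,236),(336,262))]);print(P)
P=[bp("top",q,.11) for q in((424,206),(432,227))];print("wing",P)
im=cv2.imread("pics/top1.png"); a=cv2.resize(im[185:270,320:460],None,fx=5,fy=5,interpolation=2); cv2.imwrite("pics/c1.png",a)
E
```

```text
key [ 0.54594947 -0.34477906  0.11      ]
cross [ 0.52566219 -0.26310208  0.11      ]
knob [ 0.50955822 -0.18809159  0.11      ]
scene key [ 0.5502624  -0.34818875  0.105     ]
top slot [0.5160181  0.20986481] (0.5161077976226807, 0.2098878175020218) (0.014744256623089314, 0.04641035571694374) 73.57504272460938 166
axis deg 163.35033616647704
scene slot [0.52139735 0.20631461] (0.5212520956993103, 0.20637844502925873) (0.007580056320875883, 0.03536222502589226) 74.07274627685547 29
axis deg 163.582598082675
[[ 0.54955195 -0.13270606  0.07      ]
 [ 0.60082374 -0.39053732  0.07      ]
 [ 0.50448919 -0.40809856  0.07      ]
 [ 0.45014965 -0.15356455  0.07      ]]
wing [array([ 0.56688331, -0.33723443,  0.11      ]), array([ 0.52307601, -0.35219578,  0.11      ])]
```

View pics/c1.png

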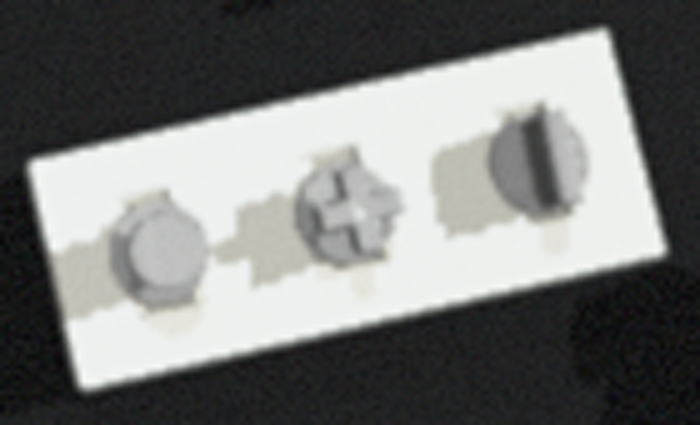

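The crop shows the wing key at the rack's right end, with its wing about 11° from world x, in line with the rack slot. I'll move above the key for a close look with the wrist camera.

Run:
```python
from h import *
y=np.radians(11.3)
for k in(90,-90):
    q=down(y+np.radians(k)); j=ctrl.ik([.548,-.346,.24],q); print(k,None if j is None else j.round(2))
    for b in(-16.5,-16.5+90,-16.5-90):
        j2=ctrl.ik([.518,.208,.25],down(np.radians(b+k))); print("  slot",b,None if j2 is None else j2.round(2))
k=min((90,-90),key=lambda k:abs(ctrl.ik([.548,-.346,.24],down(y+np.radians(k)))[6]) if ctrl.ik([.548,-.346,.24],down(y+np.radians(k))) is not None else 9)
print("use",k)
ctrl.movep([.548,-.346,.24],down(y+np.radians(k)))
st=get_state(); im,d=vision.grab_frame("wrist"); cv2.imwrite("pics/w1.png",im); np.save("pics/w1.npy",d)
import pickle; pickle.dump(st,open("w1.pkl","wb"))
for t in("t_key","cross_pin"):
    for r in models.masks_of("wrist",t)[:3]: print(t,r["p"],r["point"],wbp(r["point"],.105,st))
print(st["time"],st["tcp_pos"],vision.camera_info("wrist"))
```

```text
90 [ 1.06  0.69 -1.03  1.41  0.6   1.36  1.78]
  slot -16.5 [ 0.28  0.61 -1.22  1.64  0.59  1.31  0.25]
  slot 73.5 [ 0.29  0.61 -1.22  1.64  0.6   1.31  1.82]
  slot -106.5 [ 0.29  0.62 -1.24  1.64  0.6   1.32 -1.33]
-90 [ 0.69  0.54 -0.29  1.42  0.16  1.2  -0.99]
  slot -16.5 [ 0.24  0.56 -1.09  1.64  0.52  1.26 -2.81]
  slot 73.5 [ 0.29  0.62 -1.24  1.64  0.6   1.32 -1.33]
  slot -106.5 [ 0.29  0.61 -1.22  1.64  0.6   1.31  1.82]
use -90
t_key 0.92 [306.7, 64.5] [ 0.65312415 -0.31341753  0.105     ]
t_key 0.78 [328.5, 182.1] [ 0.55193224 -0.35322427  0.105     ]
t_key 0.69 [412.5, 64.0] [ 0.67523056 -0.40538691  0.105     ]
cross_pin 0.9 [241.2, 188.9] [ 0.52959372 -0.27312934  0.105     ]
2.2 [ 0.54688153 -0.34772826  0.23992502] {'mtx': array([[309.70691629,   0.        , 322.31988537],
       [  0.        , 309.70691629, 197.79446295],
       [  0.        ,   0.        ,   1.        ]]), 'hand_eye': array([[ 1.09048348e-03, -9.52178388e-01, -3.05540713e-01,
         7.75823443e-02],
       [ 9.99999352e-01,  9.38428145e-04,  6.44535309e-04,
         3.82493786e-04],
       [-3.26984587e-04, -3.05541218e-01,  9.52178795e-01,
        -1.41855420e-01],
       [ 0.00000000e+00,  0.00000000e+00,  0.00000000e+00,
         1.00000000e+00]])}
```

View pics/w1.png

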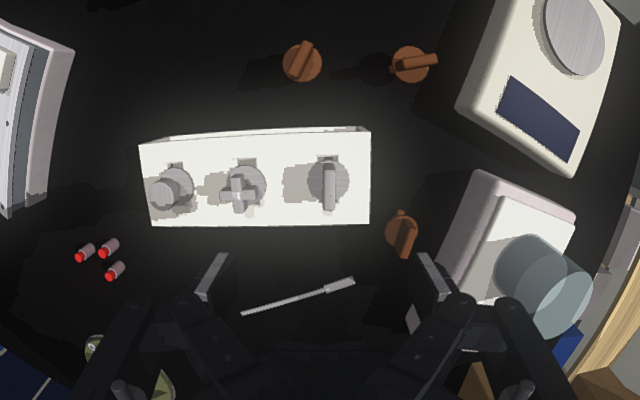

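The wrist view shows the wing from (327,157) to (329,211) and the collar at (328,180). The brown look-alikes are on the bench at (302,62), (412,64) and (402,232). I'll zoom in for accuracy.

Run:
```python
from h import *
im=cv2.imread("pics/w1.png"); cv2.imwrite("pics/w1c.png",cv2.resize(im[140:230,280:380],None,fx=6,fy=6,interpolation=2))
import pickle; st=pickle.load(open("w1.pkl","rb"))
d=np.load("pics/w1.npy"); print(d[160:215:5,329].round(3))
for uv in((327,160),(329,210)): print(wbp(uv,.112,st))
```

```text
[0.31  0.293 0.278 0.278 0.279 0.281 0.282 0.283 0.284 0.286 0.288]
[ 0.57333427 -0.34736536  0.112     ]
[ 0.52762116 -0.35853102  0.112     ]
```

View pics/w1c.png

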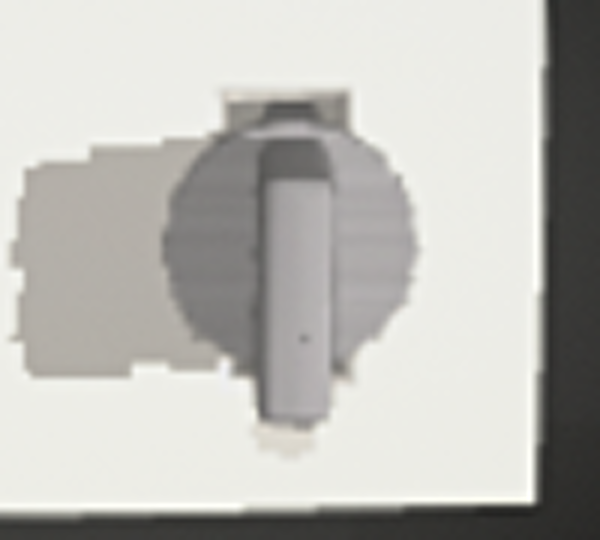

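Run:
```python
from h import *
import pickle; st=pickle.load(open("w1.pkl","rb"))
a,b=[wbp(uv,.112,st) for uv in((329.9,170),(329.3,209.7))]
c=(a+b)/2; L=np.linalg.norm(a-b); ang=np.arctan2(*(a-b)[1::-1]); print(c,L,np.degrees(ang))
assert abs(L-.04)<.004 and abs(np.degrees(ang)-11)<6
q=down(ang-np.pi/2)
ctrl.movep([c[0],c[1],.15],q); ctrl.movel([c[0],c[1],.081],max_speed=.08)
s=get_state(); print(s["tcp_pos"],s["contact_force"])
ctrl.close_gripper(60); s=get_state(); print(s["width"],s["contact_force"],s["tcp_pos"],s["time"])
pickle.dump((c,ang),open("g.pkl","wb"))
ctrl.movel([c[0],c[1],.15],max_speed=.08); s=get_state(); print(s["width"],s["contact_force"],s["tcp_pos"],s["time"])
```

```text
[ 0.5464484  -0.35522363  0.112     ] 0.03763111106464751 10.784186439740143
[ 0.54684547 -0.35539147  0.08151025] [-0.9095058  -0.16748323 -0.1756474 ]
0.010849846063875266 [-1.10874391  0.23987865  1.29678918] [ 0.54654802 -0.35527902  0.08117995] 4.4833
0.011113954620879732 [-0.15807945  0.22395146 -2.35356851] [ 0.54606429 -0.35508041  0.14939928] 5.5
```

Run:
```python
from h import *
import pickle
s=get_state(); p=s["tcp_pos"]; ctrl.movel([p[0],p[1],.25],max_speed=.15)
ctrl.movep([.518,.208,.25],down(np.radians(73.5)))
st=get_state(); im,d=vision.grab_frame("wrist"); cv2.imwrite("pics/w2.png",im); np.save("pics/w2.npy",d); pickle.dump(st,open("w2.pkl","wb"))
i=vision.camera_info("top"); im,d=vision.grab_frame("top"); cv2.imwrite("pics/top2.png",im)
print(st["time"],st["qpos"].round(2),st["width"],st["tcp_pos"])
```

```text
8.35 [ 0.2   0.53 -1.01  1.64  0.47  1.23  0.37] 0.010940184235451945 [0.51861422 0.20687932 0.24975088]
```

View pics/w2.png

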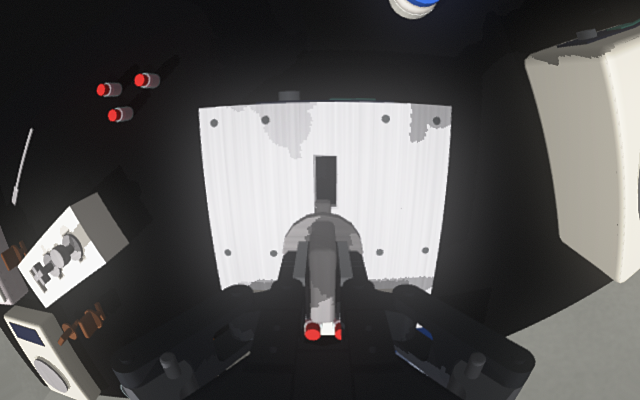

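The wrist view shows the slot at (314–337, 155–207), with its far end hidden behind the key head. The key is held straight and the deck's edges line up with the image. I'll measure the slot's visible end and sides.

Run:
```python
from h import *
import pickle; st=pickle.load(open("w2.pkl","rb"))
g=cv2.imread("pics/w2.png",0)
for r in(152,153,154,155,156,157,158,165,175,185,195,200,204,208,212): print(r,g[r,309:342:1] if r in(165,195) else g[r,318:335:4])
m=(g<100).astype(np.uint8); L=[];Rr=[]
for r in range(160,200,3):
    row=g[r].astype(float); 
    def cross(cols):
        for a,b in zip(cols[:-1],cols[1:]):
            if (row[a]-120)*(row[b]-120)<=0: return a+(b-a)*(120-row[a])/(row[b]-row[a])
    l=cross(range(325,305,-1)); q=cross(range(325,345))
    if l and q: L.append(wbp((l,r),.11,st)[:2]);Rr.append(wbp((q,r),.11,st)[:2])
L,Rr=np.array(L),np.array(Rr); 
for P in(L,Rr):
    v=np.linalg.svd(P-P.mean(0))[2][0]; print("side",np.degrees(np.arctan2(v[1],v[0]))%180)
print("width",np.linalg.norm(L-Rr,axis=1).mean()); M=(L+Rr)/2; print(M[0],M[-1])
print("end",wbp((325.5,154.5),.11,st)); 
cv2.imwrite("pics/w2c.png",cv2.resize(g[140:260,270:390],None,fx=5,fy=5,interpolation=2))
print(wbp((213.5,123),.11,st),wbp((265.5,120),.11,st),wbp((386,119),.11,st),wbp((437,121),.11,st))
```

```text
152 [236 236 235 235 235]
153 [237 238 233 233 236]
154 [225 231 233 237 238]
155 [180 185 201 209 208]
156 [128 103 101 103 100]
157 [80 78 76 76 72]
158 [80 80 79 79 76]
165 [236 237 239 240 197 187 150  85  80  84  83  83  83  83  82  82  83  81
  80  82  81  81  81  81  80  76  80 153 220 238 237 234 236]
175 [82 83 81 81 77]
185 [79 79 80 80 74]
195 [236 237 238 239 231 190 140  98  76  77  79  79  79  78  78  78  79  78
  78  78  79  78  78  78  77  73  80 167 219 233 236 235 236]
200 [100 100  99  81  72]
204 [114 114 114  97  97]
208 [115 117 116 119 224]
212 [105  98 105 125 241]
side 163.259162971223
side 163.8799657348355
width 0.018853624287399614
[0.49532926 0.216081  ] [0.53168612 0.20545757]
end [0.49039292 0.21756211 0.11      ]
[0.42968788 0.12585226 0.11      ] [0.44351787 0.17444992 0.11      ] [0.47380945 0.28011576 0.11      ] [0.48759839 0.32816034 0.11      ]
```

View pics/w2c.png

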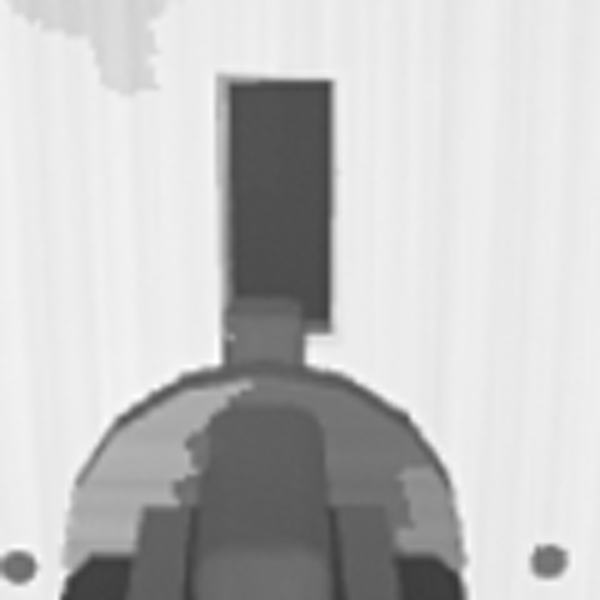

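Run:
```python
from h import *
import pickle; st=pickle.load(open("w2.pkl","rb"))
TL,TR,BR=[wbp((270+x/5,140+y/5),.11,st)[:2] for x,y in((218,76),(332,79),(333,330))]
print("w,l",np.linalg.norm(TL-TR),np.linalg.norm(TR-BR)); c=(TL+BR)/2; v=BR-TR
print("slot",c,np.degrees(np.arctan2(v[1],v[0]))%180)
u=np.array([np.cos(np.radians(163.5)),np.sin(np.radians(163.5))]); n=np.array([-u[1],u[0]])
t=st["tcp_pos"][:2]
h=[wbp((270+x/5,140+y/5),.2205,st)[:2]-t for x,y in((226,300),(302,300))]; print("head end u,n",[(p@u,p@n) for p in h])
h=[wbp((270+x/5,140+y/5),.2445,st)[:2]-t for x,y in((67,545),(463,545),(262,362))]; print("collar u,n",[(p@u,p@n) for p in h])
print("slot u,n rel",(c-t)@u,(c-t)@n)
```

```text
w,l 0.021002131261690274 0.04893958527488657
slot [0.51470681 0.2102619 ] 164.343862536591
head end u,n [(np.float64(0.022405661637814312), np.float64(0.004743184864122351)), (np.float64(0.02239465534178397), np.float64(-0.004098509918573649))]
collar u,n [(np.float64(0.0027047234630893655), np.float64(0.021432079794100646)), (np.float64(0.0026484220340256587), np.float64(-0.02094456088982683)), (np.float64(0.023676274753594233), np.float64(0.0005356589687240841))]
slot u,n rel 0.004707206356135217 -0.0021335152043800124
```

Slot and key were measured with the same camera. The slot reads 49 × 21 mm, which agrees with the 50 × 20 given. I'll correct the position and insert in small force-checked steps.

Run:
```python
from h import *
import pickle; st=pickle.load(open("w2.pkl","rb"))
a=np.radians(163.7);u=np.array([np.cos(a),np.sin(a)]); n=np.array([-u[1],u[0]])
xy=st["tcp_pos"][:2]+.0027*u-.0024*n; print(xy); q=down(a-np.pi/2)
ctrl.movep([*xy,.17],q); ctrl.pause(.2); f0=get_state()["contact_force"]; print(f0)
for z in(.155,.148,.142,.136,.130,.126,.124,.122,.121,.120,.119):
    ctrl.movel([*xy,z],max_speed=.04); s=get_state(); df=s["contact_force"]-f0
    print(z,s["tcp_pos"].round(4),df.round(1),round(s["time"],2))
    if np.linalg.norm(df)>7: break
im,d=vision.grab_frame("wrist"); cv2.imwrite("pics/w3.png",im)
```

```text
[0.51669635 0.20994065]
[ 0.39350591 -1.08291086 -1.78488066]
0.155 [0.5166 0.21   0.1547] [-0.9  0.6  0.1] 9.59
0.148 [0.5165 0.2098 0.1477] [ 0.   0.7 -0.2] 9.92
0.142 [0.5166 0.2098 0.1417] [0.2 0.8 0.4] 10.22
0.136 [0.5165 0.2098 0.1357] [-0.6  1.7 -0.3] 10.52
0.13 [0.5165 0.2098 0.1297] [-0.1 -0.2 -0.1] 10.82
0.126 [0.5166 0.2098 0.1257] [-0.5  2.2  0.2] 11.07
0.124 [0.5166 0.2099 0.1239] [ 0.   1.  -0.1] 11.32
0.122 [0.5166 0.2099 0.1219] [-1.5  1.6  0.3] 11.57
0.121 [0.5168 0.2101 0.1212] [-0.3  2.   2.5] 11.82
0.12 [0.5168 0.21   0.1211] [-3.1 -1.2 12.5] 12.07
```

View pics/w3.png

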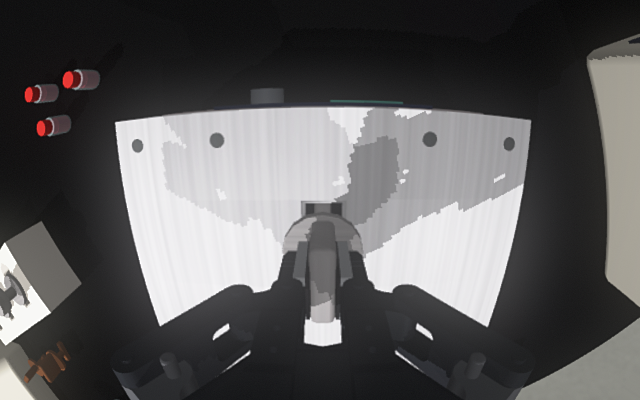

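The collar seated exactly at the predicted height (TCP 0.121), with 12 N reaction. Next I'll turn it with joint 7 alone.

Run:
```python
from h import *
p=get_state()["tcp_pos"]; ctrl.movel([p[0],p[1],.1215],max_speed=.03)
s=get_state(); j0=s["qpos"].copy(); f0=s["contact_force"]; print(j0[6],f0.round(1))
for k in range(1,7):
    j=j0.copy(); j[6]-=k*np.pi/12; ctrl.set_joints(j); s=get_state()
    print(k*15,s["tcp_pos"].round(4),s["contact_force"].round(1),s["wrist_torque"].round(2),s["width"],round(s["time"],2))
    if np.linalg.norm(s["contact_force"])>30 or abs(s["wrist_torque"][2])>1.5: print("STOP");break
im,d=vision.grab_frame("wrist"); cv2.imwrite("pics/w4.png",im)
```

```text
0.23953770967032645 [-0.8 -0.1 -2.3]
15 [0.5168 0.21   0.1212] [ 0.1  0.4 -1.1] [-0.01 -0.01 -0.  ] 0.01090556567904746 12.72
30 [0.5167 0.2099 0.1212] [-0.  -0.2 -0.5] [-0.03  0.03 -0.03] 0.011007704448826797 13.08
45 [0.5167 0.21   0.1212] [-0.1 -0.  -2. ] [-0.03 -0.03 -0.01] 0.011181927063008565 13.44
60 [0.5168 0.21   0.1214] [-0.   0.3 -1.1] [ 0.01 -0.02 -0.06] 0.011257688881031364 13.8
75 [0.5168 0.21   0.1214] [-0.3  0.2 -2.1] [ 0.01 -0.02 -0.01] 0.010857977878187042 14.16
90 [0.5168 0.21   0.1213] [-0.   0.1 -2.3] [-0.02 -0.01 -0.02] 0.01112118096425408 14.52
```

View pics/w4.png

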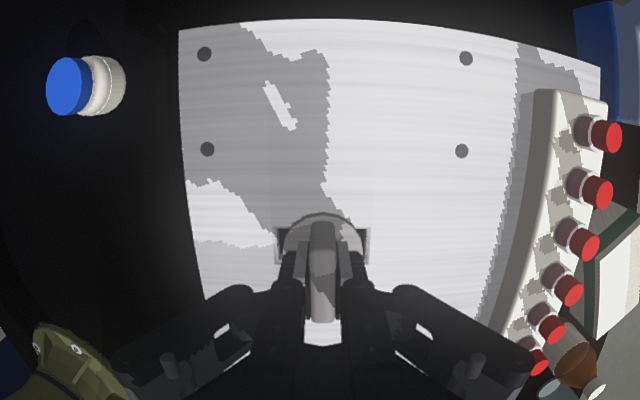

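The wing is now across the slot, with both slot ends showing either side of the collar at about (280,245) and (366,245). I'll seat it, release, retreat and check.

Run:
```python
from h import *
import pickle
p=get_state()["tcp_pos"]; ctrl.movel([p[0],p[1],.1205],max_speed=.03); print(get_state()["contact_force"].round(1))
ctrl.ungrasp(); ctrl.pause(.3)
ctrl.movel([p[0],p[1],.24],max_speed=.12); ctrl.pause(.2)
st=get_state(); im,d=vision.grab_frame("wrist"); pickle.dump(st,open("w5.pkl","wb"))
print(st["time"],st["tcp_pos"],st["contact_force"].round(1),st["width"])
cv2.imwrite("pics/w5.png",cv2.resize(im[110:270,240:400],None,fx=3.7,fy=3.7,interpolation=2))
i=vision.camera_info("wrist")
for r in models.masks_of("wrist","t_key")[:2]:print(r["p"],r["point"],wbp(r["point"],.14,st))
```

```text
[-1.3 -1.   4.5]
17.1667 [0.51659818 0.20986701 0.23938832] [-0.1 -0.  -0.1] 0.08517787881004761
0.95 [323.6, 193.1] [0.51835093 0.21360962 0.14      ]
0.56 [460.4, 392.9] [ 0.62049398 -0.11585959  0.14      ]
```

View pics/w5.png

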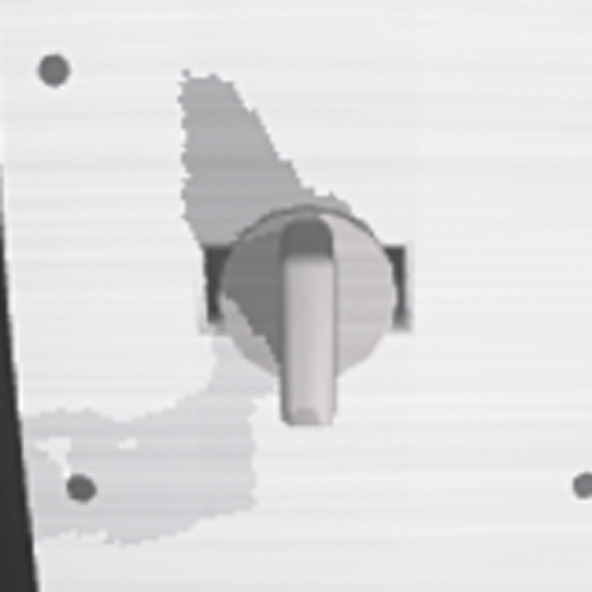

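The key's collar is flat on the deck, with slot ends showing on both sides. The wing is square across the slot and the gripper is clear. A quick check of the rack pins, then I'll hand in.

Run:
```python
from h import *
from station import ticket
im,d=vision.grab_frame("scene"); a=cv2.imread("pics/scene1.png")
print("pins region diff",np.abs(im[188:238,240:300].astype(int)-a[188:238,240:300]).mean(),"key place diff",np.abs(im[232:262,215:240].astype(int)-a[232:262,215:240]).mean())
ticket.close_job(); print(get_state()["time"])
```

```text
pins region diff 0.5626666666666666 key place diff 31.782666666666668
the job is handed in; nothing more can be done
the job is handed in; nothing more can be done
```

The deck is locked and the job is handed in. I took the steel wing key from the rack and lowered it lengthwise through the slot until its collar sat on the deck. I then turned it 90° with the last joint, let go and backed off.

- **Insertion:** the collar met the deck at the predicted height, with about 12 N of reaction. The turn itself needed almost no force or torque.
- **Final picture:** the wing is square across the slot, the collar is centred and flat, and the gripper is open and well clear. The head under the deck can't be seen directly; its position follows from the wing being in line with it.
- **Other two pins:** comparing scene pictures from before and after shows both pins unmoved and the key's place in the rack empty.
- **Time:** the last clock reading was 17.2 s, just before the hand-in, against the 42 s limit.
- **Disagreements:** the trained networks reported brown look-alikes and the other pins as the key, so I picked the key from the pictures. The scene camera's slot position was about 5 mm off from the other cameras, so I relied on the wrist camera.

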